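Hold the inspection lamp on a fresh weld

TASK

I am about to check the fresh weld bead at the foot of the bracket's post. Draw the cordless lamp (it is already on) out of its charger, turn it lens downward and hold it up in the air for me so that it shines onto the middle of the bead from squarely in front of that face, slanting down at about 45 degrees with the lens about 15 cm from the bead. Do not knock the lamp against the bracket or let it down on the bench, leave the bracket and everything else on the bench where it is, and finish still holding the lamp steady in that pose.

Things in the scene. Friction and masses are not known exactly. Their poses are not given: they have to be found in the camera images.
- lamp: sturdy black lamp, two yellow rings, 220 g: barrel 28 mm in diameter, 127 mm long, then a lens head 40 mm in diameter, 38 mm long. Origin on its axis amid the free knurled barrel (75 to 119 mm from the tail), near its centre of mass, 97 mm from the tail; +x along the axis to the lens, the way it shines. In the charger: lens up, 28 to 30 degrees above level, origin 88 mm above the bench
- lamp_lens (a point): centre of the lamp's lens, 68 mm from the lamp's origin along the lamp's +x; axes as the lamp's
- lamp_tail (a point): centre of the lamp's flat tail end, 97 mm from the lamp's origin along the lamp's -x; axes as the lamp's
- charger: black charger fixed to the bench, foot 140 x 86 x 12 mm. Its pocket slopes 30 degrees up along the charger's +x: floor and side cheeks (42 mm wide, up to 11 mm above the lamp's axis) for 70 mm from the lamp's tail, the first 40 mm closed above by a bridge, 2 mm play, no catch: the lamp slides out only along its own axis, lens first. Origin under the foot's middle, z up
- charger_seat (a point): the point of the pocket where the centre of the lamp's tail end rests, 40 mm above the bench; axes as the charger's
- bracket: loose steel pivot bracket, 1.6 kg, 133 mm tall: base plate 130 (x) x 110 (y) x 10 mm, 50 mm square post on it, bush 44 mm in diameter, 64 mm long along y on top. Origin on the bench under the post's centre, z up; plate from 85 mm to -x to 45 mm to +x. Only the post's -x face has the weld bead: seen squarely from the front of that face, +x points at it
- weld (a point): middle of the fresh gold-coloured weld bead, a 50 mm long bead along the bracket's y at the foot of the post's -x face, 29 mm from the bracket's origin to its -x and 14 mm above the bench; axes as the bracket's
- hammer: hammer with a wooden handle, 300 mm long, lying at the back; leave alone
- wrench: steel wrench, 180 mm long, lying near the robot on its right; leave alone
- brush: brush with a wooden handle, 200 mm long, lying near the robot on its left; leave alone
- offcut: offcut of 50 mm square steel tube, 110 mm long, lying at the back left; leave alone
- bush: steel bush 44 mm in diameter, 50 mm tall, standing ahead of the robot; leave alone
- plate_low: black steel end plate 80 x 80 x 8 mm, the lower of two stacked at the back right; leave alone
- plate_top: the upper of the two black end plates; leave alone
Things that resemble listed ones, but are neither listed nor needed, are in the scene too. Leave any pink look-alike of the bracket alone.

How it is judged (in metres and radians):
On the way:
1. the lamp, held by the fingers, is drawn right out of the charger's pocket and touches the charger no more (distance between lamp_tail and charger_seat above 0.07 m and contact force between lamp and the fingers above 0.5 N and contact force between lamp and charger below 0.1 N), for 0.1 s.
At the end, for the whole second after the job is handed in: The fingers hold the lamp still in the air, touching nothing else: lens in front of the welded face (within 55 mm of its middle line), 100 to 200 mm from the weld, axis passing within 25 mm of the weld, sloping 28 to 62 degrees below level; bracket within 10 mm of its start (contact force between lamp and the fingers above 0.5 N and contact force between lamp and charger below 0.1 N and contact force between lamp and bracket below 0.1 N and height (world z) of lamp_lens above 0.05 m and height (world z) of lamp above 0.09 m and x of weld in the frame of lamp_lens between 0.1 and 0.2 m and y of weld in the frame of lamp_lens between -0.025 and 0.025 m and z of weld in the frame of lamp_lens between -0.025 and 0.025 m and angle between lamp's own x axis and vertical between 2.059 and 2.653 rad and x of lamp_lens in the frame of bracket below -0.07 m and y of lamp_lens in the frame of bracket between -0.055 and 0.055 m and linear speed of lamp below 0.02 m/s and angular speed of lamp below 0.15 rad/s and distance of bracket from where it was at the start of the episode below 0.01 m); the arm keeps its last pose, push and grip.
It fails at once if the lamp is knocked against the bracket (contact force between lamp and bracket above 2 N).
It fails at once if either end of the lamp is let down to the bench (height (world z) of any of lamp_lens, lamp_tail below 0.025 m).
It fails at once if the bracket is moved by more than 15 mm (distance of bracket from where it was at the start of the episode above 0.015 m).
It fails at once if something else lying on the bench is moved by more than 20 mm (distance of any of hammer, wrench, brush, offcut, bush, plate_low, plate_top from where it was at the start of the episode above 0.02 m).
It also fails if it takes over 32 s, if anything falls off the work surface, if the arm or the gripper's body presses on something with over 40 N, if the wrist force passes 120 N, or if a joint passes its speed limit or range.

ROBOT

A 6-joint arm with a two-finger parallel gripper is mounted at the origin on the work surface. World frame = base frame: x ahead of the robot, y to its left, z up, the work surface at z = 0. Lengths are in m, angles in degrees, forces in N, time in s.
With the tool pointing down it reaches from about 0.375 to 0.9 m from the base axis. Payload 3.1 kg.
Tool frame: the origin (TCP) lies on the centre line of the jaws, within the pads' length; the fingertips stand finger_overhang ahead of it and the grasp point (between the pads) lies 5 mm behind it (finger_overhang is the distance from the TCP to the fingertips, in m); z points along the fingers, y is the line along which they close (so a half turn about z gives the same grasp; the last joint's range is limited). The gripper opens to 87 mm and grips with 3 to 60 N. Pads are 19 mm wide; open, the fingers measure 117 mm over their backs; the gripper's body (75 mm by 190 mm) begins 51 mm behind the grasp point.
Start: joints at [57.095, 30.224, 82.088, -0, 67.689, -10.227], TCP at [0.241, 0.577, 0.237] pointing down, gripper open.
Joint ranges: [-176.69, 176.69], [-43.24, 126.21], [12.49, 139.97], [-82, 262], [0, 151.66], [-163.58, 163.58]. Speed limits (degrees/s): [159.86, 159.86, 180, 180, 180, 180].

INTERFACE

Orientations are given as a 3x3 rotation matrix whose columns are the frame's x, y, z axes.
In Python, from rig import read_state, capture, calibration, hand_in, finger_overhang gives the robot as it stands.
- The arm moves only by the tool send_rows, never from a script. Its argument "plan" is a list of rows, each a list of 5 numbers: the closure in counts, from 0 (fully open) to 255 (shut), then the shift along the tool's x, y, z in m, then the turn about the tool's z in rad. A call has 1 to 20 rows; each row shifts and turns the commanded pose from where the row before left it, along the tool's axes as they then stand; what a row does not reach is not made up. A row lasts 1/12 s, in which the tool goes at most 41.7 mm and 7.16 degrees, less where a joint would pass 70% of its speed; a pose out of reach is approached as far as the arm can. A call is refused whole if a number of a shift passes 0.0417 or a number of a turn 0.125, either way. A call with a gripper value outside its range is refused whole. The fingers move at their own pace and stop on an object; the grip force is fixed at half the most. Time passes only in rows, so rows that do not move let the fingers close. It gives the time, the measured TCP pose, the force, the opening and the grip force at its end, in the units of the state.
- read_state(): the state, without advancing time (a new reading comes with each control period).
- capture(name): name is "scene" or "top" or "wrist"; returns (picture, depth): 400x640x3 uint8, blue, green, red; 400x640 float32, m along the optical axis (not along the pixel's ray), 0 where there is no reading.
- calibration(name): a dict with "fx", "fy", "cx", "cy" (pixels), "xyz" and "rotation" of the camera in the world. Camera axes: x right, y down, z forward; pixel columns grow to the right and rows downward; lengths in m; the calibration is good to about 2 mm. A picture is of the moment at which its call begins: read the wrist's pose just before it. calibration takes no time and is no camera call; for the wrist camera it gives the pose at the moment of the call.
- hand_in(): hands the job in; it is judged then, once.
The state is a dict: "time_s": time; "joint_positions": joint angles; "qvel": joint speeds; "tau": joint torques, N m; "position": TCP position; "tcp_rot": TCP orientation; "force": force on the tool from outside, world axes, zero at the start; "moment": the same for the moment, N m; "opening": opening from 0.0 (shut) to 1.0 (fully open); "grasp_force": force on a finger pad.
Only numpy, scipy, OpenCV 4.12 (cv2) and the standard library are available. Lean on these libraries where they do the work, as an engineer would, in place of code of your own. Each camera call takes 0.05 s, during which the arm holds its last target. There are 200 camera calls.

## Working session

There is one attempt and no reset: what is moved stays moved. The work goes in short steps, Python scripts to look and compute and a tool call to move; the robot and the scene stay as the last step left them, time stands still between calls to the robot, and variables do not carry over. Pictures are saved under pics/ and viewed, at most 10 in all, crops included, and the job is handed in when it is done.

Besides the shell and the picture viewer there is one more tool, called after ">>>" in YAML: its name, and indented under it one key for each argument. send_rows: Moves the arm, as the interface text tells. Its arguments: {"type":"object","properties":{"plan":{"type":"array","items":{"type":"array","items":{"type":"number"}}}},"required":["plan"]}

```bash
mkdir -p pics; ls; python3 - <<'E'
from rig import *
import cv2,numpy as np
for n in("scene","top"):
    p,d=capture(n); cv2.imwrite(f"pics/{n}.png",p); np.save(n+"_d",d); c=calibration(n); print(n,c,)
print(finger_overhang, read_state())
E
```

```text
pics
scene {'fx': 478.8397317837123, 'fy': 478.8397317837123, 'cx': 321.4641999761561, 'cy': 200.6275446641815, 'xyz': array([ 0.98968706, -0.53498764,  1.05044332]), 'rotation': array([[ 0.74842032,  0.52477034, -0.40556518],
       [ 0.66317212, -0.58443263,  0.46759088],
       [ 0.0083523 , -0.61891404, -0.78541432]])}
top {'fx': 450.0226273858849, 'fy': 450.0226273858849, 'cx': 325.8244067173402, 'cy': 198.33440700361098, 'xyz': array([0.25442279, 0.02189539, 1.36920159]), 'rotation': array([[-0.10830476, -0.96979562,  0.21855555],
       [-0.99411287,  0.10634274, -0.02075639],
       [-0.00311234, -0.2195169 , -0.97560373]])}
0.014 {'time_s': 0.1, 'joint_positions': array([ 5.70960005e+01,  3.02723979e+01,  8.21471350e+01, -1.72030644e-03,
        6.76911116e+01, -1.02268486e+01]), 'qvel': array([ 0.04408504, -0.18883818, -0.1530992 , -0.07074585, -0.01938593,
       -0.07309765]), 'tau': array([ 1.45702330e-05, -4.40986562e+01, -1.77151912e+01,  6.34940621e-02,
        5.33860736e-02, -5.69791519e-05]), 'position': array([0.24059323, 0.57616088, 0.23569339]), 'tcp_rot': array([[-9.22696155e-01,  3.85526592e-01, -1.02572041e-03],
       [ 3.85527827e-01,  9.22694758e-01, -1.63641367e-03],
       [ 3.15545860e-04, -1.90535637e-03, -9.99998135e-01]]), 'force': array([-0.07297625,  0.11219831, -0.25427397]), 'moment': array([0.00040218, 0.06935254, 0.01068222]), 'grasp_force': 0.0, 'opening': 0.9992154536137834}
```

View pics/scene.png

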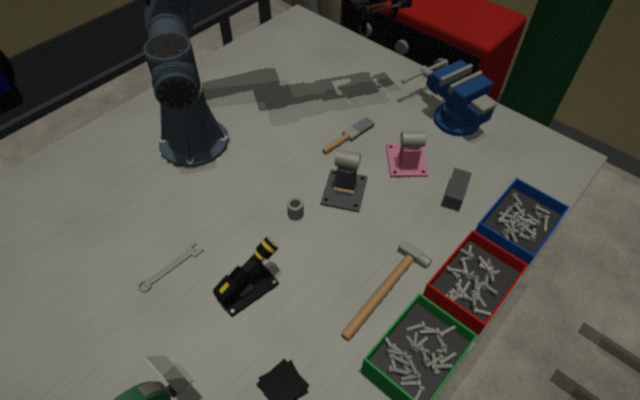

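View pics/top.png

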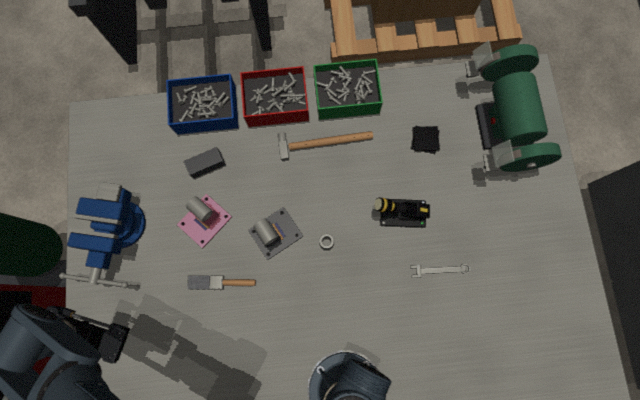

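The scene view shows the grey bracket at (345,185) with a gold bead at about (343,190). The pink look-alike is at (407,158), and the lamp in its charger is at about (250,278). In the top view the bracket is at (276,232), the pink one at (204,220) and the lamp at (402,210). The grey bracket is the one meant, because it is steel-coloured and has the gold bead. I'll confirm this in a crop and measure.

```bash
cat > h.py <<'E'
import numpy as np,cv2
from rig import *
def cloud(d,c):
    v,u=np.mgrid[:400,:640]
    P=np.stack([(u-c["cx"])/c["fx"]*d,(v-c["cy"])/c["fy"]*d,d],-1)
    return P@c["rotation"].T+c["xyz"]
def ray(c,u,v,z):
    r=c["rotation"]@np.array([(u-c["cx"])/c["fx"],(v-c["cy"])/c["fy"],1]); return c["xyz"]+r*(z-c["xyz"][2])/r[2]
E
python3 - <<'E'
from h import *
s=cv2.imread("pics/scene.png");t=cv2.imread("pics/top.png")
a=cv2.resize(s[140:320,205:435],None,fx=3.2,fy=3.2,interpolation=cv2.INTER_CUBIC)[:, :736]
a=cv2.resize(s[140:320,205:435],(766,600),interpolation=cv2.INTER_CUBIC)
b=cv2.resize(t[180:270,170:440],(800,267),interpolation=cv2.INTER_CUBIC)
cv2.imwrite("pics/c1.png",a);cv2.imwrite("pics/c2.png",b)
for n,p in(("scene",s),("top",t)):
    c=calibration(n);P=cloud(np.load(n+"_d.npy"),c)
    h=cv2.cvtColor(p,cv2.COLOR_BGR2HSV)
    print(n,"bench z",np.median(P[300:380,150:250,2]))
    m=cv2.inRange(h,(18,130,60),(35,255,255)); k,l,st,ce=cv2.connectedComponentsWithStats(m)
    for i in range(1,k):
        if st[i,4]>5: print("yellow",st[i],ce[i],np.median(P[l==i],0).round(4),h[l==i].mean(0))
    m=cv2.inRange(h,(8,60,60),(22,255,255)); k,l,st,ce=cv2.connectedComponentsWithStats(m)
    for i in range(1,k):
        if 5<st[i,4]<120: print("gold",st[i],ce[i],np.median(P[l==i],0).round(4),h[l==i].mean(0))
E
```

```text
scene bench z -0.000451213748728696
yellow [335 187   5   3  10] [336.7 188.4] [0.4584 0.141  0.0167] [ 18.4 132.8 120.3]
yellow [346 190   6   2   8] [348.25 190.5 ] [0.4871 0.1577 0.0164] [ 18.    132.25  122.875]
yellow [261 240  14  13  83] [267.26506024 246.46987952] [ 0.5093 -0.1669  0.127 ] [ 24.34939759 183.61445783 113.4939759 ]
yellow [255 251   9  10  46] [258.56521739 255.7173913 ] [ 0.504  -0.1911  0.1084] [ 24.19565217 183.84782609 110.56521739]
yellow [219 282  10  12  70] [223.61428571 287.35714286] [ 0.4818 -0.2872  0.0658] [ 25.51428571 183.21428571 116.27142857]
gold [488   0  41  24  83] [511.55421687   9.3373494 ] [ 0.2473  1.7211 -0.1983] [ 15.84337349 119.92771084  73.48192771]
gold [0 2 7 4 8] [3.25 3.5 ] [-1.5979  0.0832 -0.1907] [22.    96.375 62.   ]
gold [620  13   3   4   6] [621.          14.16666667] [ 0.7026  1.721  -0.0466] [21.66666667 95.66666667 61.83333333]
gold [631  16   5   2   7] [633.28571429  16.57142857] [ 0.7495  1.7152 -0.0365] [21.85714286 94.14285714 61.14285714]
gold [520  26   6  15  16] [522.3125  33.3125] [ 0.3373  1.7174 -0.2931] [
[... 2206 characters left out ...]
gold [407  54  10   3  14] [411.14285714  54.64285714] [ 1.4079 -0.5298 -0.6909] [ 14.5        114.85714286  61.35714286]
gold [382 198   5   3   9] [384.44444444 199.11111111] [ 0.5127 -0.1701  0.1257] [ 21.44444444 163.11111111 112.88888889]
gold [381 205   6   7  18] [383.66666667 208.44444444] [ 0.4863 -0.1642  0.1257] [ 21.5        177.38888889 111.83333333]
gold [391 208   3   3   6] [392.         208.83333333] [ 0.4857 -0.1897  0.1074] [ 21.66666667 175.          96.83333333]
gold [202 223   7   6  16] [205.375 225.375] [0.5116 0.3622 0.015 ] [ 14.    121.875 109.   ]
gold [272 224  11  16  45] [277.13333333 231.06666667] [0.4729 0.1512 0.0149] [ 15.44444444 108.93333333 118.91111111]
```

View pics/c1.png

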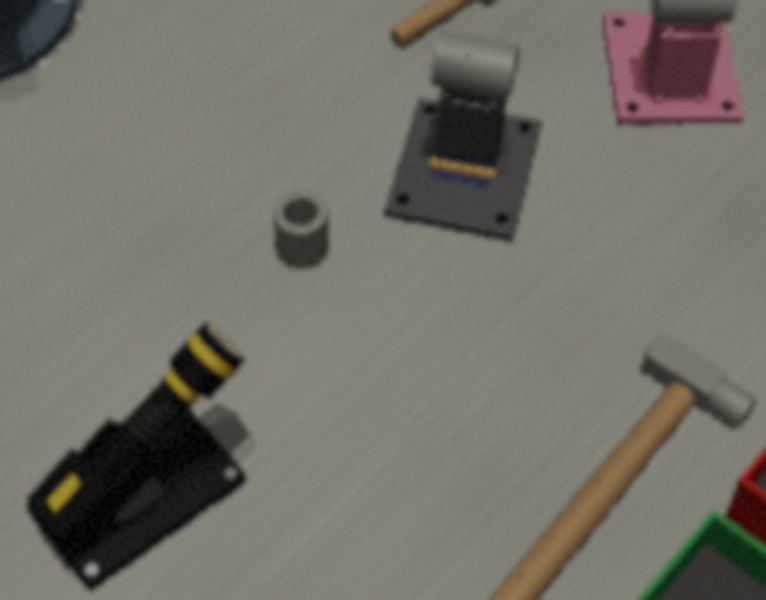

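View pics/c2.png

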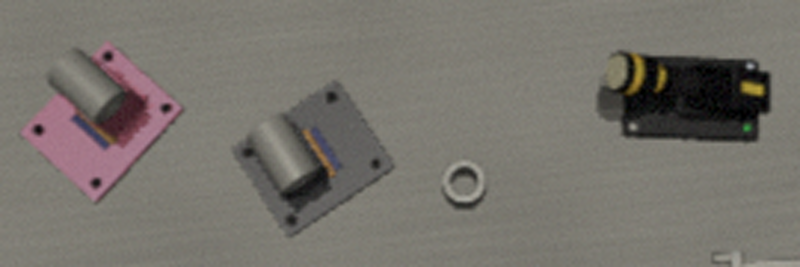

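The crop confirms it: the grey bracket has the gold bead on the post's face toward the lamp side (c1 (463,165)). The pink one is the look-alike. Next I need bracket yaw, lamp axis and charger shape.

The tool can only translate and turn about its own z, so it can't pitch the lamp. I plan to draw the lamp out, then lever it to lens-down in the grip by pressing the barrel on the fixed charger's cheek.

```bash
python3 - <<'E'
from h import *
C={n:calibration(n) for n in("scene","top")}
Q={n:cloud(np.load(n+"_d.npy"),C[n]) for n in C}; I={n:cv2.imread(f"pics/{n}.png") for n in C}
def sel(n,c,r,z0,z1):
    P=Q[n]; return P[(np.hypot(P[...,0]-c[0],P[...,1]-c[1])<r)&(P[...,2]>z0)&(P[...,2]<z1)]
rect=lambda X:cv2.minAreaRect((X[:,:2]*1000).astype(np.float32))
for n in C:
    h=cv2.cvtColor(I[n],cv2.COLOR_BGR2HSV); P=Q[n]
    m=(cv2.inRange(h,(0,0,0),(180,255,90))>0)&(abs(P[...,2]-.010)<.004)&(np.hypot(P[...,0]-.465,P[...,1]-.175)<.13)
    m=cv2.morphologyEx(m.astype(np.uint8),cv2.MORPH_OPEN,np.ones((3,3)))>0
    print(n,"plate",m.sum(),rect(P[m]))
    g=cv2.inRange(h,(8,75,60),(22,255,255))>0; g&=np.hypot(P[...,0]-.475,P[...,1]-.152)<.05
    v,u=np.nonzero(g); pts=np.array([ray(C[n],a,b,.014) for a,b in zip(u,v)]); 
    r=rect(pts); print(n,"bead",pts.mean(0),r)
    m=(cv2.inRange(h,(0,0,0),(180,255,70))>0)&(abs(P[...,2]-.012)<.004)&(np.hypot(P[...,0]-.48,P[...,1]-.25)<.13)
    m=cv2.morphologyEx(m.astype(np.uint8),cv2.MORPH_OPEN,np.ones((3,3)))>0
    print(n,"foot",m.sum(),rect(P[m]))
    X=sel(n,(.49,-.23),.12,.03,.2)
    print(n,"lamp+charger height profile by y:")
    for y in np.arange(-.33,-.12,.02):
        k=X[abs(X[:,1]-y)<.006]
        if len(k)>3: print(round(y,2),len(k),"x",k[:,0].min().round(3),k[:,0].max().round(3),"z",np.percentile(k[:,2],[5,50,98]).round(3),"x at top",k[k[:,2]>np.percentile(k[:,2],75),0].mean().round(3))
    for nm,c,r in(("bush",(.46,.03),.05),("hammer",(.65,-.1),.1),):
        X=sel(n,c,r,.012,.2); print(nm,len(X), X.min(0).round(3) if len(X) else 0,X.max(0).round(3) if len(X) else 0)
E
```

```text
scene plate 772 ((473.15087890625, 157.2374267578125), (108.71744537353516, 128.9926300048828), 27.982606887817383)
scene bead [0.4755564  0.15306819 0.014     ] ((475.60504150390625, 153.0553436279297), (58.40657043457031, 13.430980682373047), 26.230470657348633)
scene foot 121 ((471.4278259277344, 162.541015625), (100.8855972290039, 108.10016632080078), 27.60337257385254)
scene lamp+charger height profile by y:
-0.31 25 x 0.471 0.501 z [0.051 0.055 0.057] x at top 0.491
-0.29 132 x 0.459 0.505 z [0.037 0.063 0.069] x at top 0.489
-0.27 130 x 0.463 0.508 z [0.04  0.072 0.079] x at top 0.486
-0.25 135 x 0.468 0.511 z [0.045 0.073 0.081] x at top 0.494
-0.23 106 x 0.47 0.513 z [0.059 0.084 0.094] x at top 0.494
-0.21 77 x 0.48 0.51 z [0.085 0.096 0.106] x at top 0.498
-0.19 86 x 0.488 0.517 z [0.098 0.11  0.122] x at top 0.502
-0.17 104 x 0.486 0.522 z [0.106 0.124 0.133] x at top 0.505
-0.15 42 x 0.485 0.525 z [0.113 0.124 0.134] x at top 0.502
bush 202 [ 0.412 -0.012  0.012] [0.457 0.078 0.052]
hammer 139 [ 0.735 -0.142  0.015] [ 0.749 -0.052  0.032]
top plate 55 ((430.7696228027344
[... 320 characters left out ...]
.46408081054688)
top lamp+charger height profile by y:
-0.31 19 x 0.462 0.499 z [0.051 0.055 0.06 ] x at top 0.486
-0.29 56 x 0.459 0.502 z [0.048 0.065 0.072] x at top 0.488
-0.27 72 x 0.461 0.503 z [0.049 0.073 0.08 ] x at top 0.488
-0.25 61 x 0.464 0.506 z [0.056 0.076 0.083] x at top 0.49
-0.23 58 x 0.468 0.509 z [0.061 0.083 0.097] x at top 0.49
-0.21 40 x 0.478 0.507 z [0.085 0.099 0.106] x at top 0.495
-0.19 34 x 0.482 0.515 z [0.097 0.112 0.123] x at top 0.499
-0.17 58 x 0.478 0.516 z [0.11  0.126 0.134] x at top 0.499
-0.15 67 x 0.482 0.519 z [0.114 0.124 0.136] x at top 0.498
bush 72 [ 0.412 -0.009  0.015] [0.444 0.028 0.055]
hammer 151 [ 0.731 -0.151  0.012] [ 0.749 -0.046  0.036]
```

Measured positions:

| Item | Value |
|---|---|
| Weld | about (0.475, 0.151, 0.014) |
| Bracket +x heading | 118° (plate 129 x 109 mm, fits) |
| Lamp heading | about 81° |
| Lamp origin | about (0.4935, -0.211, 0.088) |
| Charger cheek tip | about 0.085 high |

Now moving over the lamp.

>>> send_rows:
  plan:
    - [0,-0.0283,-0.0222,0,0]
    - [0,-0.0283,-0.0222,0,0]
    - [0,-0.0283,-0.0222,0,0]
    - [0,-0.0283,-0.0222,0,0]
    - [0,-0.0283,-0.0222,0,0]
    - [0,-0.0283,-0.0222,0,0]
    - [0,-0.0283,-0.0222,0,0]
    - [0,-0.0283,-0.0222,0,0]
    - [0,-0.0283,-0.0222,0,0]
    - [0,-0.0283,-0.0222,0,0]
    - [0,-0.0283,-0.0222,0,0]
    - [0,-0.0283,-0.0222,0,0]
    - [0,-0.018,-0.0328,0,0]
    - [0,-0.018,-0.0328,0,0]
    - [0,-0.018,-0.0328,0,0]
    - [0,-0.018,-0.0328,0,0]
    - [0,-0.018,-0.0328,0,0]

```text
time_s: 1.52
position: [0.471, 0.0122, 0.2363]
tcp_rot: [[-0.923, 0.386, -0.001], [0.386, 0.923, 0.0], [0.001, -0.0, -1.0]]
force: [0.5, 0.0, 0.5]
opening: 0.999
grasp_force: 0.0
```

>>> send_rows:
  plan:
    - [0,-0.018,-0.0328,0,0]
    - [0,-0.018,-0.0328,0,0]
    - [0,-0.018,-0.0328,0,0]
    - [0,-0.018,-0.0328,0,0]
    - [0,-0.018,-0.0328,0,0]
    - [0,-0.018,-0.0328,0,0]
    - [0,0,0,0,0.121]
    - [0,0,0,0,0.121]
    - [0,0,0,0,0.121]
    - [0,0,0,0,0.121]
    - [0,0,0,0,0.121]
    - [0,0,0,0.01,0.121]
    - [0,0,0,0.01,0.121]
    - [0,0,0,0.01,0.121]
    - [0,0,0,0.01,0.121]
    - [0,0,0,0.01,0.121]
    - [0,0,0,0.01,0.121]

```text
time_s: 2.93
position: [0.4949, -0.2091, 0.1758]
tcp_rot: [[0.161, 0.987, -0.001], [0.987, -0.161, 0.0], [0.0, -0.001, -1.0]]
force: [0.8, -0.6, 1.0]
opening: 0.998
grasp_force: 0.0
```

```bash
python3 - <<'E'
from h import *
np.set_printoptions(precision=4,suppress=True)
c=calibration("wrist");p,d=capture("wrist");s=read_state();print(s["time_s"],s["position"],s["tcp_rot"],s["joint_positions"])
cv2.imwrite("pics/w1.png",p); P=cloud(d,c); h=cv2.cvtColor(p,cv2.COLOR_BGR2HSV)
m=cv2.inRange(h,(18,120,50),(35,255,255)); k,l,st,ce=cv2.connectedComponentsWithStats(m)
for i in range(1,k):
    if st[i,4]>30: print(st[i],np.median(P[l==i],0),P[l==i].min(0),P[l==i].max(0))
for y in np.arange(-.25,-.13,.01):
    k=P[(abs(P[...,1]-y)<.003)&(P[...,2]>.08)&(P[...,2]<.14)&(abs(P[...,0]-.495)<.05)]
    if len(k)>3: print(y.round(3),len(k),k[:,0].min(),k[:,0].max(),np.percentile(k[:,2],98))
E
```

```text
2.9833 [ 0.4939 -0.2084  0.1739] [[ 0.1653  0.9862 -0.0036]
 [ 0.9862 -0.1653  0.0026]
 [ 0.002  -0.004  -1.    ]] [-34.8369  28.4526  98.2949   0.0076  53.5089 -25.3285]
[571  39   6  17  39] [ 0.748  -0.1063  0.025 ] [ 0.5061 -0.1421  0.0232] [ 0.7517 -0.0996  0.3231]
[564  52  14  70 426] [ 0.7486 -0.1449  0.0246] [ 0.7433 -0.1736  0.0216] [ 0.7551 -0.1112  0.0269]
[291 147  58  28 629] [ 0.5012 -0.1656  0.128 ] [ 0.4826 -0.1795 -0.0014] [ 0.5324 -0.1421  0.3231]
[303 193  35   9 135] [ 0.4975 -0.191   0.1094] [ 0.4848 -0.2125  0.0103] [ 0.5127 -0.184   0.1179]
[139 237  31  53 709] [ 0.4533 -0.1692  0.2486] [ 0.4496 -0.1803  0.2375] [ 0.5061 -0.1421  0.3231]
[473 237  31  53 701] [ 0.5472 -0.1843  0.2489] [ 0.5061 -0.194   0.2381] [ 0.5495 -0.1421  0.3231]
[315 277  12  15 179] [ 0.4825 -0.2856  0.0664] [ 0.4751 -0.2994  0.0576] [ 0.5061 -0.1421  0.3231]
[ 296  298  315   15 3110] [ 0.5358 -0.1903  0.2586] [ 0.4931 -0.1971  0.2536] [ 0.5743 -0.1421  0.3231]
[452 394  13   6  43] [ 0.5383 -0.2383  0.2409] [ 0.5375 -0.2425  0.2383] [ 0.5395 -0.2356  0.2439]
-0.24 128 0.470981578308898 0.5103421091524267 0.0855777938225444
-0.23 158 0.47032446098090297 0.5046298323127291 0.09092703768446429
-0.22 184 0.4784645467997577 0.5069768002521815 0.09627698110803505
-0.21 191 0.4802750316458858 0.508088244205517 0.10131094660659859
-0.2 234 0.4815132153179578 0.5101868204775497 0.10872156383705404
-0.19 182 0.48373428024394655 0.5114842947373862 0.11884103579518093
-0.18 372 0.4805042304500672 0.5183151813601247 0.12445807171202597
-0.17 423 0.4798929229015995 0.5201097502719504 0.13061100516477211
-0.16 503 0.48147987148403176 0.5228881136102161 0.13518578835579925
-0.15 559 0.4826419909779469 0.5235095607414253 0.13231322894086955
-0.14 268 0.4859063420415518 0.5175405006076417 0.11719793754554193
```

View pics/w1.png

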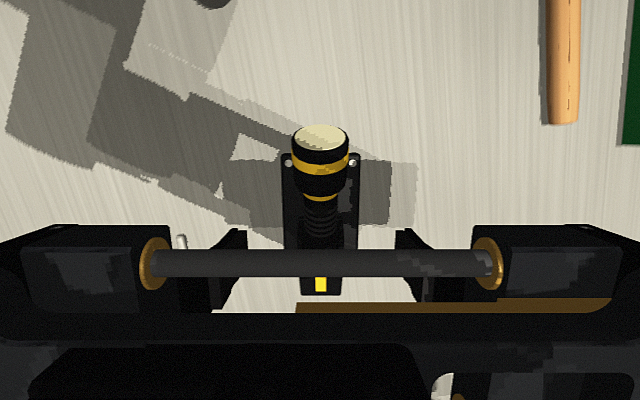

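The wrist view shows the lamp centred between the jaws, with the lens at (320,138) and the barrel at (320,215) in line with the tool. Descend and close.

>>> send_rows:
  plan:
    - [0,0.003,0,0.02,0]
    - [0,0,0,0.02,0]
    - [0,0,0,0.02,0]
    - [0,0,0,0.015,0]
    - [0,0,0,0.005,0]
    - [0,0,0,0,0]
    - [255,0,0,0,0]
    - [255,0,0,0,0]
    - [255,0,0,0,0]
    - [255,0,0,0,0]
    - [255,0,0,0,0]
    - [255,0,0,0,0]
    - [255,0,0,0,0]
    - [255,0,0,0,0]

```text
time_s: 4.15
position: [0.4957, -0.2064, 0.0967]
tcp_rot: [[0.155, 0.988, 0.0], [0.988, -0.155, -0.0], [-0.0, 0.0, -1.0]]
force: [-0.2, 0.4, -0.3]
opening: 0.48
grasp_force: 0.0
```

>>> send_rows:
  plan:
    - [255,0,0,0,0]
    - [255,0,0,0,0]
    - [255,0,0,0,0]
    - [255,0,0,0,0]
    - [255,0,0,0,0]

```text
time_s: 4.57
position: [0.4954, -0.2062, 0.0965]
tcp_rot: [[0.156, 0.988, -0.0], [0.988, -0.156, 0.0], [0.0, -0.0, -1.0]]
force: [-1.0, -0.5, 1.2]
opening: 0.314
grasp_force: 30.0
```

Gripped at 30 N. Drawing along the pocket axis.

>>> send_rows:
  plan:
    - [255,0.0087,0,-0.0049,0]
    - [255,0.0087,0,-0.0049,0]
    - [255,0.0175,0,-0.0098,0]
    - [255,0.0175,0,-0.0098,0]
    - [255,0.0175,0,-0.0098,0]
    - [255,0.0175,0,-0.0098,0]
    - [255,0.01,0,-0.02,0]
    - [255,0,0,-0.02,0]
    - [255,0,0,0,0]
    - [255,0,0,0,0]

```text
time_s: 5.4
position: [0.5113, -0.1095, 0.1864]
tcp_rot: [[0.154, 0.988, 0.003], [0.988, -0.154, -0.001], [-0.001, 0.003, -1.0]]
force: [-0.4, -0.8, -3.7]
opening: 0.31
grasp_force: 30.0
```

```bash
cat > lamp.py <<'E'
from h import *
np.set_printoptions(precision=4,suppress=True)
import sys
s=read_state(); print(s["time_s"],s["position"],s["grasp_force"],s["force"])
T=s["position"];R=s["tcp_rot"]
for n in("scene","top"):
    p,d=capture(n); c=calibration(n); cv2.imwrite(f"pics/{n}_{sys.argv[1]}.png",p); P=cloud(d,c)
    h=cv2.cvtColor(p,cv2.COLOR_BGR2HSV); m=cv2.inRange(h,(18,110,40),(35,255,255))
    k,l,st,ce=cv2.connectedComponentsWithStats(m)
    for i in range(1,k):
        q=np.median(P[l==i],0)
        if st[i,4]>6 and np.linalg.norm(q-T)<.14: print(n,st[i,4],ce[i].round(0),q,"tool",(q-T)@R)
E
python3 lamp.py a
```

```text
5.4 [ 0.5113 -0.1095  0.1864] 29.99504864215851 [-0.3691 -0.7901 -3.711 ]
scene 24 [287. 193.] [ 0.5231 -0.108   0.279 ] tool [ 0.0032  0.0116 -0.0925]
scene 23 [300. 198.] [ 0.549  -0.0961  0.2689] tool [ 0.0189  0.0354 -0.0824]
scene 7 [265. 199.] [ 0.4887 -0.1401  0.2586] tool [-0.0338 -0.0175 -0.0722]
scene 16 [284. 217.] [ 0.5533 -0.1481  0.2596] tool [-0.0317  0.0476 -0.0731]
```

```bash
python3 - <<'E'
from h import *
s=cv2.imread("pics/scene_a.png")[130:330,180:380];w,_=capture("wrist")
cv2.imwrite("pics/v1.png",np.hstack([cv2.resize(s,(400,400),interpolation=cv2.INTER_CUBIC),w[:,120:520]]))
E
```

```text
(no output)
```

View pics/v1.png

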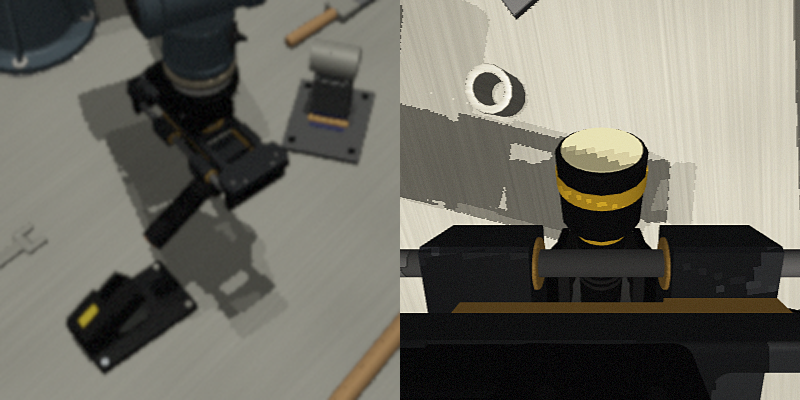

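The lamp is clear of the charger and still pitched lens-up (right panel: lens at (600,150)). I'll turn it crosswise to the charger, lens toward the robot, and place it above the cheek tips.

>>> send_rows:
  plan:
    - [255,0,0,0,-0.121]
    - [255,0,0,0,-0.121]
    - [255,0,0,0,-0.121]
    - [255,0,0,0,-0.121]
    - [255,0,0,0,-0.121]
    - [255,0,0,0,-0.121]
    - [255,0,0,0,-0.121]
    - [255,0,0,0,-0.121]
    - [255,0,0,0,-0.121]
    - [255,0,0,0,-0.121]
    - [255,0,0,0,-0.121]
    - [255,0,0,0,-0.121]
    - [255,0,0,0,-0.121]
    - [255,0.0098,-0.0285,0,0]
    - [255,0.0098,-0.0285,0,0]
    - [255,0.0098,-0.0285,0,0]
    - [255,0.0098,-0.0285,0,0]
    - [255,0.0098,-0.0285,0,0]
    - [255,0,0,0,0]
    - [255,0,0,0,0]

```text
time_s: 7.22
position: [0.4393, -0.2448, 0.1843]
tcp_rot: [[-0.987, 0.158, -0.002], [0.158, 0.987, 0.002], [0.002, 0.001, -1.0]]
force: [0.3, 0.4, -2.3]
opening: 0.313
grasp_force: 30.0
```

```bash
cat > wl.py <<'E'
# lamp pitch from the wrist view: head silhouette points near the tool's mid plane
from h import *
np.set_printoptions(precision=4,suppress=True)
def wl():
    c=calibration("wrist");s=read_state();p,d=capture("wrist");P=(cloud(d,c)-s["position"])@s["tcp_rot"]
    h=cv2.cvtColor(p,cv2.COLOR_BGR2HSV); m=cv2.inRange(h,(18,110,40),(35,255,255))
    print(s["time_s"],s["position"],"F",s["force"],s["grasp_force"])
    M=(abs(P[...,1])<.003)&(P[...,0]>.012)&(P[...,0]<.11)&(P[...,2]>-.08)&(P[...,2]<.10)&(d>0)
    X=P[M]
    for a in np.arange(.015,.1,.006):
        k=X[abs(X[:,0]-a)<.003]
        if len(k): print(a.round(3),len(k),k[:,2].min().round(4),np.median(k[:,2]).round(4))
    Y=P[(m>0)&(abs(P[...,1])<.004)&(P[...,0]>.01)&(P[...,0]<.1)&(P[...,2]<.1)&(P[...,2]>-.05)]
    print("ring pts",Y[np.argsort(Y[:,0])][::max(1,len(Y)//12)])
    return p
E
python3 -c "from wl import *;cv2.imwrite('pics/w2.png',wl())"
```

```text
7.2167 [ 0.4393 -0.2448  0.1843] F [ 0.2906  0.3942 -2.251 ] 29.995407164096832
0.015 58 -0.023 -0.0141
0.021 133 -0.08 -0.0243
0.027 411 -0.0741 -0.072
0.033 493 -0.0743 -0.0704
0.039 194 -0.0369 -0.0346
0.045 226 -0.0399 -0.037
0.051 271 -0.0401 -0.0372
0.057 248 -0.0336 -0.0273
0.063 198 -0.0223 -0.016
0.069 39 -0.0107 -0.009
ring pts [[ 0.0109  0.0019 -0.0119]
 [ 0.0127  0.0029 -0.0137]
 [ 0.0171 -0.0004 -0.0223]
 [ 0.0351  0.0039 -0.0328]
 [ 0.0358 -0.001  -0.0321]
 [ 0.0366 -0.0014 -0.0338]
 [ 0.0375  0.0006 -0.0339]
 [ 0.0381 -0.001  -0.0332]
 [ 0.039  -0.0025 -0.0349]
 [ 0.0396 -0.0013 -0.0344]
 [ 0.0403 -0.0025 -0.0356]
 [ 0.0411 -0.0009 -0.0355]
 [ 0.0419 -0.0033 -0.0356]]
```

>>> send_rows:
  plan:
    - [255,0,0.012,0.015,0]
    - [255,0,0,0.015,0]
    - [255,0,0,0.007,0]
    - [255,0,0,0.007,0]
    - [255,0,0,0.007,0]
    - [255,0,0,0.007,0]
    - [255,0,0,0.007,0]
    - [255,0,0,0.007,0]
    - [255,0,0,0,0]

```text
time_s: 8.02
position: [0.4423, -0.2317, 0.1125]
tcp_rot: [[-0.988, 0.154, -0.0], [0.154, 0.988, 0.0], [0.0, 0.0, -1.0]]
force: [-0.1, -0.4, -0.8]
opening: 0.312
grasp_force: 30.0
```

```bash
python3 -c "
from wl import *;w=wl();p,d=capture('scene')
cv2.imwrite('pics/v2.png',np.hstack([cv2.resize(p[150:350,160:360],(400,400),interpolation=cv2.INTER_CUBIC),w[:,120:520]]))"
```

```text
8.0167 [ 0.4423 -0.2317  0.1125] F [-0.0911 -0.4193 -0.7761] 30.00173181295395
0.015 144 -0.0097 -0.0075
0.021 128 -0.08 -0.0075
0.027 351 -0.0749 -0.0723
0.033 505 -0.0743 -0.0704
0.039 158 -0.0166 -0.0148
0.045 169 -0.0175 -0.0156
0.051 170 -0.0187 -0.0167
0.057 188 -0.0186 -0.0168
0.063 190 -0.019 -0.0166
0.069 49 -0.0029 0.0042
ring pts [[ 0.0183 -0.0011 -0.006 ]
 [ 0.02    0.0004 -0.0081]
 [ 0.0214  0.0024 -0.0075]
 [ 0.0229 -0.0011 -0.0089]
 [ 0.0243 -0.0011 -0.0085]
 [ 0.0473 -0.0022 -0.0157]
 [ 0.0483  0.0019 -0.0168]
 [ 0.0496  0.0037 -0.0161]
 [ 0.0505  0.0032 -0.0167]
 [ 0.0517 -0.0031 -0.0153]
 [ 0.0528  0.0014 -0.0166]
 [ 0.0537  0.0036 -0.0173]
 [ 0.055  -0.0021 -0.0167]]
```

View pics/v2.png

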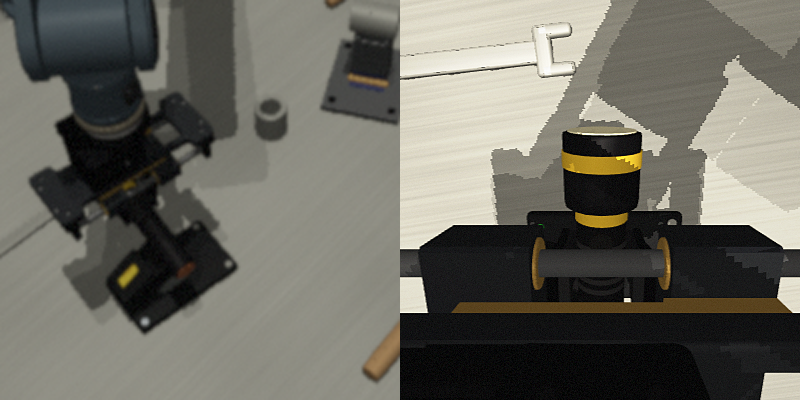

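The pivot works: the lamp is now nearly level, lying across the cheeks (left panel, about (170,240)), with negligible force. Continuing down.

>>> send_rows:
  plan:
    - [255,0,0,0.005,0]
    - [255,0,0,0.005,0]
    - [255,0,0,0.005,0]
    - [255,0,0,0.004,0]
    - [255,0,0,0,0]

```text
time_s: 8.53
position: [0.4407, -0.2313, 0.094]
tcp_rot: [[-0.988, 0.153, -0.003], [0.153, 0.988, 0.001], [0.003, 0.001, -1.0]]
force: [-4.3, -1.7, 3.8]
opening: 0.314
grasp_force: 30.0
```

```bash
python3 -c "from wl import *;wl()"
```

```text
8.5333 [ 0.4407 -0.2313  0.094 ] F [-4.2815 -1.7448  3.7639] 30.003093481063843
0.015 150 -0.0062 -0.0035
0.021 163 -0.0799 -0.0014
0.027 389 -0.0743 -0.0721
0.033 453 -0.0739 -0.0707
0.039 143 -0.0015 0.0005
0.045 148 0.0003 0.0025
0.051 146 0.0021 0.0047
0.057 143 0.0041 0.0062
0.063 137 0.0058 0.0089
0.069 97 0.0086 0.0108
0.075 62 0.0936 0.0953
0.081 64 0.0938 0.0952
0.087 64 0.0937 0.0953
0.093 68 0.0934 0.0952
0.099 67 0.0935 0.0953
ring pts [[ 0.0248  0.0035  0.0025]
 [ 0.0261  0.003   0.0019]
 [ 0.0273  0.0003  0.0036]
 [ 0.0286 -0.004   0.0048]
 [ 0.0298 -0.0028  0.0023]
 [ 0.031  -0.0018  0.004 ]
 [ 0.0546  0.0014  0.0045]
 [ 0.056   0.0024  0.0065]
 [ 0.057  -0.0033  0.0063]
 [ 0.0581 -0.0007  0.0059]
 [ 0.0595 -0.0033  0.0081]
 [ 0.0605 -0.0022  0.0079]
 [ 0.0615 -0.0007  0.0075]]
```

>>> send_rows:
  plan:
    - [255,0,0,0.003,0]
    - [255,0,0,0.003,0]
    - [255,0,0,0.002,0]
    - [255,0,0,0,0]
    - [255,0,0,0,0]

```text
time_s: 9.0
position: [0.4412, -0.2315, 0.0865]
tcp_rot: [[-0.988, 0.153, -0.002], [0.153, 0.988, 0.001], [0.002, 0.0, -1.0]]
force: [-5.3, -1.9, 4.7]
opening: 0.315
grasp_force: 30.0
```

```bash
python3 -c "from wl import *;wl()"
```

```text
9.0 [ 0.4412 -0.2315  0.0865] F [-5.3363 -1.9479  4.7294] 30.001108646392822
0.015 129 -0.0035 -0.0015
0.021 146 -0.0016 0.0016
0.027 390 -0.0742 -0.0721
0.033 451 -0.074 -0.0709
0.039 132 0.0059 0.0082
0.045 130 0.0089 0.0117
0.051 116 0.0124 0.0154
0.057 110 0.0156 0.0184
0.063 110 0.0191 0.0229
0.069 78 0.0232 0.0867
0.075 64 0.086 0.0874
0.081 64 0.0861 0.0874
0.087 63 0.0861 0.0875
0.093 72 0.0858 0.0877
0.099 64 0.0863 0.0878
ring pts [[ 0.0255 -0.0035  0.0087]
 [ 0.0274 -0.0035  0.0076]
 [ 0.0284  0.0036  0.0082]
 [ 0.0295 -0.0018  0.0083]
 [ 0.0305  0.002   0.0087]
 [ 0.0316  0.0009  0.0089]
 [ 0.0542 -0.0025  0.0178]
 [ 0.0553  0.0003  0.0178]
 [ 0.0564  0.002   0.0177]
 [ 0.0574  0.0036  0.0182]
 [ 0.0589  0.0026  0.0208]
 [ 0.06    0.0031  0.021 ]]
```

About −31° now. A little more for margin.

>>> send_rows:
  plan:
    - [255,0,0,0.003,0]
    - [255,0,0,0.002,0]
    - [255,0,0,0,0]
    - [255,0,0,0,0]

```text
time_s: 9.38
position: [0.4418, -0.2317, 0.0817]
tcp_rot: [[-0.988, 0.153, -0.001], [0.153, 0.988, -0.0], [0.001, -0.0, -1.0]]
force: [-3.4, -1.2, 4.6]
opening: 0.313
grasp_force: 30.0
```

```bash
python3 -c "from wl import *;wl()"
```

```text
9.3833 [ 0.4418 -0.2317  0.0817] F [-3.372  -1.1797  4.6154] 30.001025946748996
0.015 134 -0.0032 -0.0001
0.021 154 -0.0797 0.0036
0.027 379 -0.0741 -0.0721
0.033 448 -0.0739 -0.0707
0.039 118 0.0106 0.0132
0.045 119 0.015 0.0183
0.051 110 0.0196 0.0234
0.057 109 0.0244 0.0277
0.063 102 0.03 0.0336
0.069 64 0.0813 0.0827
0.075 64 0.0812 0.0827
0.081 69 0.0813 0.0826
0.087 67 0.0811 0.0827
0.093 71 0.0809 0.0825
0.099 68 0.0814 0.0826
ring pts [[ 0.0254 -0.0036  0.0111]
 [ 0.0268  0.0036  0.0099]
 [ 0.0279  0.0037  0.0124]
 [ 0.0289 -0.0031  0.0132]
 [ 0.0298 -0.0037  0.0143]
 [ 0.0308  0.0009  0.0125]
 [ 0.0518 -0.0021  0.0254]
 [ 0.053  -0.0032  0.025 ]
 [ 0.0542  0.002   0.0252]
 [ 0.0552 -0.0003  0.0265]
 [ 0.0563  0.0038  0.0273]
 [ 0.0574 -0.0021  0.0284]
 [ 0.0586 -0.0003  0.0287]]
```

The lamp is at about −40°, which is enough. Lift straight up, move over, and turn to the bracket heading.

>>> send_rows:
  plan:
    - [255,0,0,-0.01,0]
    - [255,0,0,-0.02,0]
    - [255,0,0,-0.03,0]
    - [255,0,0,-0.03,0]
    - [255,0,0,-0.03,0]
    - [255,0,0,-0.02,0]
    - [255,0,0,-0.01,0]
    - [255,-0.0107,0.0355,0,0]
    - [255,-0.0107,0.0355,0,0]
    - [255,-0.0107,0.0355,0,0]
    - [255,-0.0107,0.0355,0,0]
    - [255,-0.0107,0.0355,0,0]
    - [255,-0.0107,0.0355,0,0]
    - [255,-0.0107,0.0355,0,0]
    - [255,0,0,0,0.05]
    - [255,0,0,0,0.1]

```text
time_s: 10.77
position: [0.5547, 0.0057, 0.2313]
tcp_rot: [[-0.955, 0.298, -0.0], [0.298, 0.955, 0.001], [0.001, 0.001, -1.0]]
force: [0.5, -1.2, -2.5]
opening: 0.31
grasp_force: 30.0
```

>>> send_rows:
  plan:
    - [255,0,0,0,0.116]
    - [255,0,0,0,0.116]
    - [255,0,0,0,0.116]
    - [255,0,0,0,0.116]
    - [255,0,0,0,0.116]
    - [255,0,0,0,0.116]
    - [255,0,0,0,0.08]
    - [255,0,0,0,0]
    - [255,0,0,0,0]
    - [255,0,0,0,0]

```text
time_s: 11.6
position: [0.5542, 0.0029, 0.2314]
tcp_rot: [[-0.473, 0.881, -0.0], [0.881, 0.473, 0.0], [0.001, -0.0, -1.0]]
force: [0.1, 0.0, -1.5]
opening: 0.316
grasp_force: 30.0
```

```bash
python3 -c "
from wl import *;w=wl();cv2.imwrite('pics/w3.png',w);c=calibration('wrist');s=read_state();print(s['tcp_rot'])
p,d=capture('wrist');P=cloud(d,c);h=cv2.cvtColor(p,cv2.COLOR_BGR2HSV);g=(cv2.inRange(h,(8,75,60),(22,255,255))>0)&(abs(P[...,2]-.014)<.012)&(np.hypot(P[...,0]-.475,P[...,1]-.152)<.05)
print(g.sum(),P[g].mean(0),cv2.minAreaRect((P[g][:,:2]*1000).astype(np.float32)) if g.sum()>5 else '')
cv2.imwrite('pics/v3.png',np.hstack([cv2.resize(capture('scene')[0][80:280,220:420],(400,400),interpolation=cv2.INTER_CUBIC),p[:,120:520]]))"
```

```text
11.6 [0.5542 0.0029 0.2314] F [ 0.1264  0.0212 -1.5164] 29.9926695227623
0.015 139 -0.0043 -0.0009
0.021 149 -0.0795 0.0024
0.027 322 -0.0799 -0.0715
0.033 542 -0.0744 -0.0714
0.039 130 0.0099 0.012
0.045 127 0.0126 0.0164
0.051 124 0.0177 0.0213
0.057 119 0.0222 0.0257
0.063 101 0.0275 0.0314
ring pts [[ 0.0268 -0.0039  0.0099]
 [ 0.0282  0.      0.009 ]
 [ 0.029   0.0017  0.0104]
 [ 0.0299  0.0017  0.0113]
 [ 0.0308 -0.0034  0.0126]
 [ 0.0318 -0.0017  0.0133]
 [ 0.0325 -0.0023  0.0153]
 [ 0.0539  0.0023  0.022 ]
 [ 0.0552 -0.0036  0.0265]
 [ 0.0564 -0.0006  0.0262]
 [ 0.0575 -0.0036  0.0265]
 [ 0.0586  0.0017  0.0274]
 [ 0.0598 -0.0007  0.028 ]]
[[-0.4729  0.8811 -0.0003]
 [ 0.8811  0.4729  0.0003]
 [ 0.0004 -0.0001 -1.    ]]
393 [0.4748 0.1527 0.0142] ((474.1224365234375, 153.7748565673828), (57.75556182861328, 9.070825576782227), 27.973745346069336)
```

View pics/v3.png

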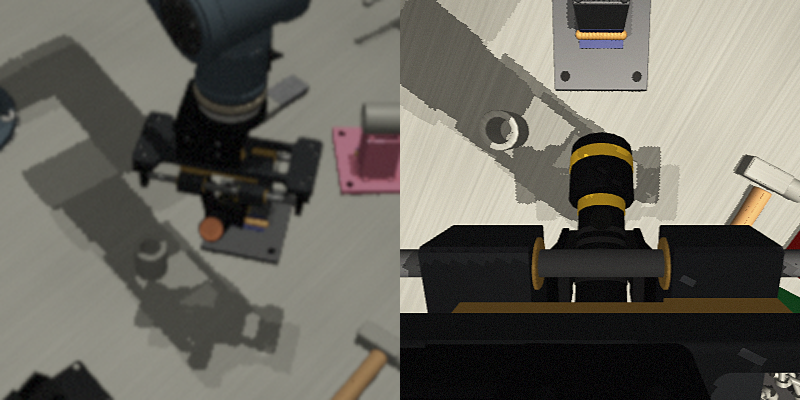

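In the right panel the bead at (600,36) is straight ahead of the lamp at (600,160). The lateral offset is 1 mm and the slope about 39°. Lower 72 mm to bring the axis onto the bead.

>>> send_rows:
  plan:
    - [255,0,0,0.01,0]
    - [255,0,0,0.015,0]
    - [255,0,0,0.015,0]
    - [255,0,0,0.015,0]
    - [255,0,0,0.01,0]
    - [255,0,0,0.005,0]
    - [255,0,0,0.002,0]
    - [255,0,0,0,0]
    - [255,0,0,0,0]
    - [255,0,0,0,0]
    - [255,0,0,0,0]
    - [255,0,0,0,0]

```text
time_s: 12.75
position: [0.5548, 0.0025, 0.1602]
tcp_rot: [[-0.472, 0.882, 0.001], [0.882, 0.472, -0.0], [-0.001, 0.001, -1.0]]
force: [0.2, -0.7, -1.7]
opening: 0.313
grasp_force: 30.0
```

```bash
python3 - <<'E'
from wl import *
w=wl(); c=calibration('wrist');s=read_state();p,d=capture('wrist');P=(cloud(d,c)-s["position"])@s["tcp_rot"]
# top line of the head at mid plane -> axis 20 mm below it
M=(abs(P[...,1])<.003)&(P[...,0]>.037)&(P[...,0]<.063)&(P[...,2]>-.03)&(P[...,2]<.05)
a,b=np.polyfit(P[M][:,0],P[M][:,2],1); th=np.arctan(a); W=(np.array([.475,.152,.014])-s["position"])@s["tcp_rot"]
h=cv2.cvtColor(p,cv2.COLOR_BGR2HSV)
print("pitch",np.degrees(th),"weld tool",W,"axis z at weld",a*W[0]+b+.02/np.cos(th),"perp miss",(W[2]-(a*W[0]+b+.02/np.cos(th)))*np.cos(th))
E
```

```text
12.75 [0.5548 0.0025 0.1602] F [ 0.1872 -0.7404 -1.7056] 29.992602467536926
0.015 138 -0.0041 -0.0007
0.021 151 -0.0008 0.0021
0.027 312 -0.0799 -0.0715
0.033 539 -0.0744 -0.0712
0.039 129 0.0099 0.0118
0.045 131 0.0127 0.0165
0.051 124 0.0181 0.0214
0.057 121 0.0227 0.0258
0.063 100 0.0277 0.0312
0.069 4 0.0338 0.0339
ring pts [[ 0.0267 -0.0039  0.0107]
 [ 0.0281  0.0033  0.0097]
 [ 0.029   0.0034  0.0103]
 [ 0.03    0.0006  0.011 ]
 [ 0.0308  0.0023  0.0124]
 [ 0.0317  0.004   0.0135]
 [ 0.0326 -0.0011  0.0149]
 [ 0.0539  0.0006  0.022 ]
 [ 0.0553 -0.0035  0.0259]
 [ 0.0565 -0.0029  0.0256]
 [ 0.0576 -0.0018  0.0262]
 [ 0.0587 -0.0035  0.0273]
 [ 0.0598 -0.003   0.0275]]
pitch 38.56129345216304 weld tool [0.1695 0.0001 0.146 ] axis z at weld 0.14129966392979032 perp miss 0.003638523107459428
```

The axis passes about 4 mm from the bead, slope 39°, lens about 15 cm away, held steady. Handing in.

```bash
python3 -c "
from rig import *
print(hand_in())"
```

```text
the job is handed in; nothing more can be done
None
```

I handed in the job with the lamp held steady in the air, lens down: by my last measurements it shines onto the weld bead from squarely in front, sloping about 39° (you asked for about 45°), with the lens about 15 cm away and the axis about 4 mm off the middle; to tilt it, I levered the barrel on the charger's cheek after drawing it out.

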